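# Fasten the lid of the larger contact printer with its sprung hook

## Task

Fasten the lid of the larger of the two contact-printing boxes: press the black knob of its catch down so that the steel hook extends, slide the pressed knob sideways until the hook's foot is well under the fixed post, then let the knob come up so that its spring pulls the hook firmly against the post. Let go of the knob, and do not operate the catch of the smaller box.

Things in the scene. Friction and masses are not known exactly. Their poses are not given: they have to be found in the camera images.
- large_knob (a point): Centre of the upright round black knob (26 mm across, 28 high) on the far side of the larger box (170 x 260 x 73 mm, pale wood, dark steel lid). Centre 124 mm above the table. Grip it from above. It presses 18 mm down on a spring (2.5 N at first, 11.5 N fully down) and slides level along the box side on an aluminium block (22 x 26 mm, top 77 mm above the table; friction about 1 N).
- large_hook: L-shaped steel hook, one piece with the knob. Origin on the shank's axis (shank 6 mm thick), at the foot's upper face, 89 mm below the knob's centre. z up; y: where the foot points and the knob slides to reach the post. Foot 33 mm long, 12 wide, 5 thick; its last 4 mm is a tip 4 mm high; throat 3 to 29 mm along y. Unpressed, it is blocked by the post; press at least 10 mm to pass beneath.
- large_post: Fixed level steel pin, 10 mm thick, standing out from the far side of the larger box, with a small end flange. Origin on its axis in the plane of the hook's path, 34 mm above the table; at the start 48 to 60 mm along the hook's y from the shank's axis. The knob's slide ends where this is 10 mm. When caught, the knob stays about 6 mm lower than at the start.
- small_knob (a point): Centre of the like knob on the smaller box (115 x 170 x 73 mm, same look and same kind of catch). Not to be operated.

How it is judged:
On the way:
1. the larger box's knob is pressed so far that the tip of its hook is below the post (z of large_post in the frame of large_hook above 0.0095 m), for 0.1 s.
At the end, for the whole second after the job is handed in: The larger box's hook, at rest, holds its post: the post is in the throat (4 to 28 mm from the shank's axis along the foot), the foot's upper face is up against it (post's axis 2 to 7.5 mm above that face), pulled by the spring with more than 2 N (contact force between large_hook and large_post above 2 N and y of large_post in the frame of large_hook between 0.004 and 0.028 m and z of large_post in the frame of large_hook between 0.002 and 0.0075 m and linear speed of large_hook below 0.01 m/s); the robot touches nothing.
It fails at once if the smaller box's knob is moved by more than 6 mm (distance of small_knob from where it was at the start of the episode above 0.006 m).
It also fails if it takes over 32 s, if anything falls off the work surface, if the arm or the gripper's body presses on something with over 40 N, if the wrist force passes 120 N, or if a joint passes its speed limit or range.

## Robot

A 7-joint arm with a two-finger parallel gripper is mounted at the origin on the work surface. World frame = base frame: x ahead of the robot, y to its left, z up, the work surface at z = 0. Lengths are in m, angles in rad, forces in N, time in s.
With the tool pointing down it reaches from about 0.425 to 0.875 m from the base axis. Payload 4.7 kg.
Tool frame: the origin (TCP) lies between the finger pads; the fingertips stand 8 mm ahead of it and the grasp point (between the pads) lies 11 mm behind it; z points along the fingers, y is the direction in which the jaws open and shut (so a half turn about z gives the same grasp; the last joint's range is limited). The gripper opens to 87 mm and grips with 3 to 60 N. Pads are 19 mm wide; open, the fingers measure 117 mm over their backs; the gripper's body (75 mm by 190 mm) begins 51 mm behind the grasp point.
Start: joints at [-1.259, 0.321, -0.07, 1.45, 0.023, 1.371, -0.057], TCP at [0.191, 0.621, 0.231] pointing down, gripper open.
Joint ranges: [-2.86, 2.86], [-0.3, 2.09], [-1.38, 1.24], [0.06, 2.45], [-1.56, 4.7], [0.09, 2.05], [-2.69, 2.69]. Speed limits (rad/s): [2.57, 2.57, 3.14, 3.14, 3.14, 3.14, 3.14].

## Interface

Orientations are given as a rotation vector (axis times angle).
In Python, from bench import ctrl, optics, ticket gives the robot as it stands.
- The arm moves only by the tool play_rows, never from a script. Its argument "motion" is a list of rows, each a list of 5 numbers: the closure, from 0 (fully open) to 1 (shut), then the shift along the tool's x, y, z in cm, then the turn about the tool's z in rad. In form: [[jaw, tx, ty, tz, spin], ...]. A call has 1 to 20 rows; each row shifts and turns the commanded pose from where the row before left it, along the tool's axes as they then stand; what a row does not reach is not made up. A row lasts 1/8 s, in which the tool goes at most 62.5 mm and 10.7 degrees, less where a joint would pass 70% of its speed; a pose out of reach is approached as far as the arm can. A call is refused whole if a number of a shift passes 6.25 or a number of a turn 0.188, either way. A call with a gripper value outside its range is refused whole. The fingers move at their own pace and stop on an object; "force" is the grip in N (left out, the last holds). Time passes only in rows, so rows that do not move let the fingers close. It gives the time, the measured TCP pose, the force and the opening at its end, in the units of the state.
- ctrl.get_state(): the state, without advancing time (a new reading comes with each control period).
- optics.get_image(name): name is "scene" or "top" or "wrist"; returns the picture (480x640x3 uint8, red, green, blue); there is no depth.
- optics.calibration(name): a dict with "K" (3x3 intrinsics, pixels), "pose" (4x4, takes a point from camera to world coordinates); the wrist camera has in their place "hand_eye" (4x4, takes a point from camera to tool coordinates, whose origin is the TCP and whose axes are the flange's). Camera axes: x right, y down, z forward; pixel columns grow to the right and rows downward; lengths in m; the calibration is good to about 2 mm. A picture is of the moment at which its call begins: read the wrist's pose just before it. calibration takes no time and is no camera call.
- ticket.close_job(): hands the job in, once; it reports no verdict.
The state is a dict: "time": time; "joint_positions": joint angles; "qd": joint speeds; "joint_torque": joint torques, N m; "position": TCP position; "tool_rot": TCP orientation; "ft_force": force on the tool from outside, world axes, zero at the start; "torque": the same for the moment, N m; "grip_width": opening from 0.0 (shut) to 1.0 (fully open).
Only numpy, scipy, OpenCV 4.12 (cv2) and the standard library are available. Lean on these libraries where they do the work, as an engineer would, in place of code of your own. Each camera call takes 0.05 s, during which the arm holds its last target.

## Working session

There is one attempt and no reset: what is moved stays moved. The work goes in short steps, Python scripts to look and compute and a tool call to move; the robot and the scene stay as the last step left them, time stands still between calls to the robot, and variables do not carry over. Pictures are saved under pics/ and viewed, and the job is handed in when it is done.

Besides the shell and the picture viewer there is one more tool, called after "Request:" as name(argument=value, ...), one argument or row to a line, values as JSON. play_rows: Moves the arm, as the interface text tells. Its arguments: {"type":"object","properties":{"motion":{"type":"array"},"force":{"type":"number"}},"required":["motion"]}

```bash
mkdir -p pics; cat > h.py <<'E'
import numpy as np, cv2
from scipy.spatial.transform import Rotation as R
from bench import ctrl, optics, ticket
def snap(n,f):
    s=ctrl.get_state(); im=optics.get_image(n); cv2.imwrite('pics/'+f,cv2.cvtColor(im,cv2.COLOR_RGB2BGR)); return im,s
def cam(n,s=None):
    c=optics.calibration(n); K=np.array(c['K'])
    if 'pose' in c: return K,np.array(c['pose'])
    T=np.eye(4);T[:3,:3]=R.from_rotvec(s['tool_rot']).as_matrix();T[:3,3]=s['position'];return K,T@np.array(c['hand_eye'])
def ray(K,T,u,v):
    d=T[:3,:3]@np.linalg.solve(K,[u,v,1.]);return T[:3,3],d/np.linalg.norm(d)
def onz(K,T,u,v,z):
    o,d=ray(K,T,u,v);return o+d*(z-o[2])/d[2]
def tri(rs):
    A=sum(np.eye(3)-np.outer(d,d) for o,d in rs);b=sum((np.eye(3)-np.outer(d,d))@o for o,d in rs)
    p=np.linalg.solve(A,b);return p,[np.linalg.norm((np.eye(3)-np.outer(d,d))@(p-o)) for o,d in rs]
def proj(K,T,p):
    q=np.linalg.inv(T)@np.r_[p,1];q=K@q[:3];return q[:2]/q[2]
E
python3 - <<'E'
from h import *
for n in ['scene','top','wrist']:
    im,s=snap(n,n+'0.png'); K,T=cam(n,s); print(n,K.tolist(),T.round(3).tolist())
print(s)
E
```

```text
scene [[575.2479772426035, 0.0, 317.3970236892295], [0.0, 575.2479772426035, 242.03914971177963], [0.0, 0.0, 1.0]] [[0.088, 0.564, -0.821, 1.371], [0.996, -0.049, 0.073, -0.065], [0.001, -0.824, -0.566, 0.687], [0.0, 0.0, 0.0, 1.0]]
top [[540.2716612548327, 0.0, 317.57117646668644], [0.0, 540.2716612548327, 227.60494587179252], [0.0, 0.0, 1.0]] [[0.06, -0.972, 0.226, 0.384], [-0.998, -0.059, 0.012, 0.011], [0.001, -0.226, -0.974, 0.942], [0.0, 0.0, 0.0, 1.0]]
wrist [[361.55104246511917, 0.0, 319.35347918820503], [0.0, 361.55104246511917, 236.9190453985788], [0.0, 0.0, 1.0]] [[0.294, 0.918, 0.267, 0.118], [0.956, -0.281, -0.084, 0.644], [-0.002, 0.28, -0.96, 0.384], [0.0, 0.0, 0.0, 1.0]]
{'time': 0.1, 'joint_positions': array([-1.25888133,  0.32173907, -0.07008184,  1.45155567,  0.02261318,
        1.37080625, -0.05688661]), 'qd': array([ 0.00136147, -0.00155363, -0.00060878, -0.00225255, -0.00077949,
       -0.00010878,  0.00037735]), 'joint_torque': array([ 4.37731715e-04, -4.92568052e+01, -4.05337103e-01, -3.13398528e+01,
       -6.41479203e-02,  3.94284446e-02,  8.02381078e-05]), 'position': array([0.19064042, 0.62090674, 0.22957589]), 'tool_rot': array([-4.65993618e-01, -3.10668878e+00,  2.69416064e-03]), 'ft_force': array([-0.10555351,  0.67062953, -0.73560952]), 'torque': array([-0.01929302, -0.00782229, -0.01265085]), 'grip_width': 0.9991916998658268}
```

View pics/scene0.png

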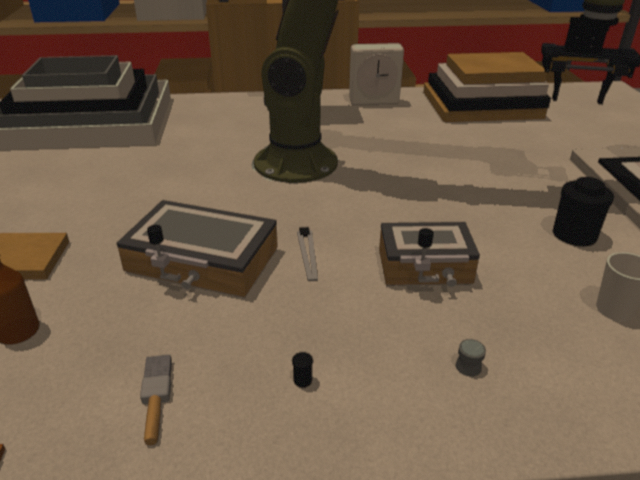

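View pics/top0.png

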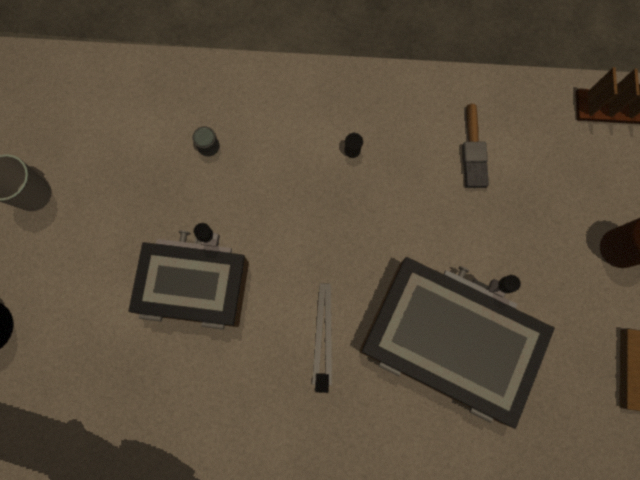

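View pics/wrist0.png

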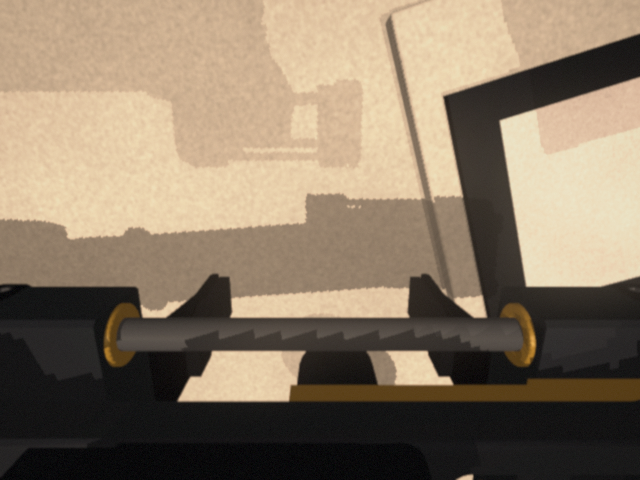

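The scene view shows the larger box on the left with its knob near (155,234) and the post near (190,275). In the top view its knob is near (509,284) and the post near (457,271). The smaller box is on the other side, with its knob at (426,238) in scene and (203,232) in top. The wrist view shows neither catch.

```bash
python3 - <<'E'
import cv2,numpy as np
a=cv2.imread('pics/scene0.png')[190:310,100:300];b=cv2.imread('pics/top0.png')[220:340,400:600]
f=lambda x:cv2.resize(np.clip(x*1.8,0,255).astype('uint8'),None,fx=4,fy=4,interpolation=cv2.INTER_CUBIC)[:, :]
cv2.imwrite('pics/zs.png',f(a));cv2.imwrite('pics/zt.png',f(b))
E
```

```text
(no output)
```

View pics/zs.png

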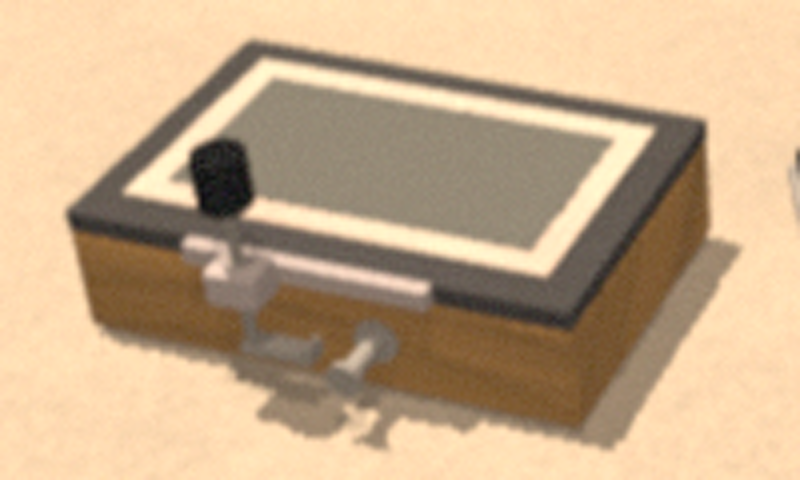

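View pics/zt.png

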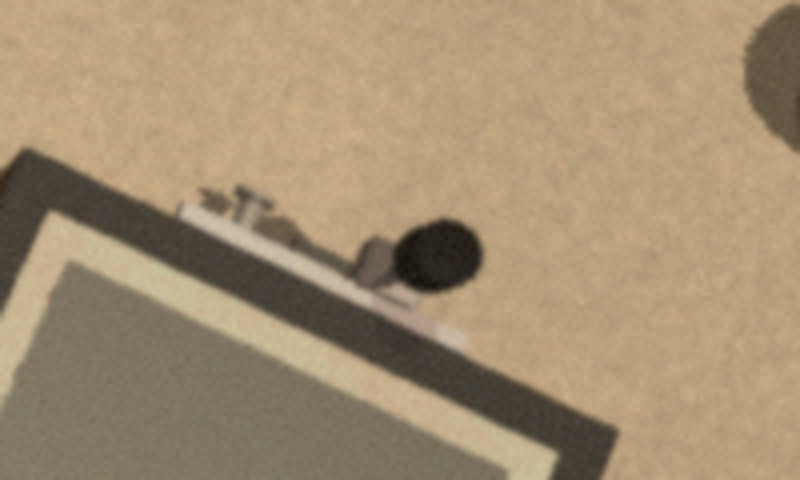

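```bash
python3 - <<'E'
from h import *
cs={n:cam(n) for n in('scene','top')}
def blob(n,x,y,r=20):
    im=cv2.imread(f'pics/{n}0.png').max(2)[y-r:y+r,x-r:x+r]; m=(im<24).astype('uint8')
    k,l,st,c=cv2.connectedComponentsWithStats(m); i=1+np.argmax(st[1:,4]); print(n,st[i],c[i]+[x-r,y-r]); 
    bx=st[i]; return np.array([bx[0]+(bx[2]-1)/2+x-r,bx[1]+(bx[3]-1)/2+y-r])
def T(name,a,b):
    p,e=tri([ray(*cs['scene'],*a),ray(*cs['top'],*b)]); print(name,p.round(4),np.round(e,4)); return p
k=T('knob',blob('scene',155,235),blob('top',509,284))
T('small',blob('scene',426,238),blob('top',203,232))
po=T('post',(189.5,279.2),(462.7,270.7))
c1=T('cornerA',(243,271),(406.2,257.5)); c2=T('cornerB',(117.5,243.7),(554.2,328))
d=c1-c2;print('len',np.linalg.norm(d)); d[2]=0;d/=np.linalg.norm(d);print('dir',d,'post along',(po-k)@d, 'perp',np.cross(d,po-k)[2])
for n,u in(('scene',(189.5,279.2)),('top',(462.7,270.7))): print(onz(*cs[n],*u,.034))
E
```

```text
scene [ 13  11  15  18 177] [155.01129944 234.93220339]
top [ 10  12  20  16 183] [507.98907104 283.56284153]
knob [ 0.5044 -0.2747  0.1228] [0.0013 0.0013]
scene [ 13  12  14  17 169] [425.08284024 238.40236686]
top [ 12  12  17  17 208] [202.82211538 232.39903846]
small [0.556  0.1981 0.123 ] [0.0006 0.0006]
post [ 0.5331 -0.224   0.0422] [0.001 0.001]
cornerA [ 0.5459 -0.1256  0.064 ] [0.0008 0.0008]
cornerB [ 0.4455 -0.3631  0.0683] [0.0004 0.0004]
len 0.2578390219335609
dir [0.38953139 0.92101319 0.        ] post along 0.05786547110892613 perp -0.006709658917058187
[ 0.52280856 -0.22500475  0.034     ]
[ 0.53453441 -0.22717907  0.034     ]
```

Measured: larger knob at (0.504,-0.275,0.123), which matches the stated 124 mm. The box edge is 258 mm against a stated 260. The post is about 58 mm along the slide by triangulation (stated 48–60), but its z is 8 mm off, so I'll treat that value as rough. The jaw axis is already nearly parallel to the slide. I'll swing round to the knob at the current height.

Request:
play_rows(
  motion=[
    [0,-3.75,-1.67,0,0],
    [0,-3.75,-1.67,0,0],
    [0,-3.75,-1.67,0,0],
    [0,-3.75,-1.67,0,0],
    [0,-3.75,-1.67,0,0],
    [0,-3.75,-1.67,0,0],
    [0,-3.75,-1.67,0,0],
    [0,-3.75,-1.67,0,0],
    [0,-3.75,-1.67,0,0],
    [0,-3.75,-1.67,0,0],
    [0,-1.25,-4,0,0],
    [0,-1.25,-4,0,0],
    [0,-1.25,-4,0,0],
    [0,-1.25,-4,0,0],
  ],
)

```text
time: 1.9
position: [0.5009, 0.1826, 0.2303]
tool_rot: [-0.466, -3.107, 0.0]
ft_force: [0.5, 0.4, 0.2]
grip_width: 0.998
```

Request:
play_rows(
  motion=[
    [0,-0.63,-3.9,0,0],
    [0,-0.63,-3.9,0,0],
    [0,-0.63,-3.9,0,0],
    [0,-0.63,-3.9,0,0],
    [0,-0.63,-3.9,0,0],
    [0,-0.63,-3.9,0,0],
    [0,-0.63,-3.9,0,0],
    [0,-0.63,-3.9,0,0.05],
    [0,-0.63,-3.9,0,0.05],
    [0,-0.63,-3.9,0,0],
    [0,-0.63,-3.9,0,0],
    [0,0,0,0,0],
    [0,0,0,0,0],
  ],
)

```text
time: 3.52
position: [0.4319, -0.2438, 0.2303]
tool_rot: [-0.62, -3.079, -0.001]
ft_force: [-0.0, 0.4, 0.3]
grip_width: 1.003
```

```bash
python3 - <<'E'
from h import *
im,s=snap('wrist','w1.png');K,T=cam('wrist',s);print(s['position'],proj(K,T,[.5044,-.2747,.1228]),proj(K,T,[.5044,-.2747,.138]),R.from_rotvec(s['tool_rot']).as_matrix().round(3).tolist())
E
```

```text
[ 0.43185634 -0.243783    0.23030734] [318.6796196  330.07572633] [318.65545202 340.41326232] [[-0.922, 0.387, -0.0], [0.387, 0.922, 0.001], [0.001, 0.001, -1.0]]
```

View pics/w1.png

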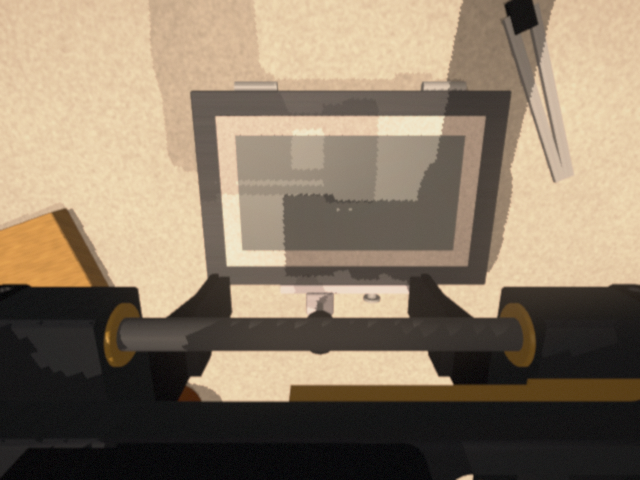

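The knob is seen at column 320, just as projected (318.7). Its rows are hidden by the gripper bar (318–350). The post is at (371,296) and the box edges are level, so the yaw is right. I'll back off 4 cm to see the whole knob.

Request:
play_rows(
  motion=[
    [0,2,0,0,0],
    [0,2,0,0,0],
    [0,0,0,0,0],
    [0,0,0,0,0],
  ],
)

```text
time: 4.08
position: [0.3958, -0.2285, 0.2308]
tool_rot: [0.618, 3.079, 0.0]
ft_force: [-0.0, 0.1, 0.2]
grip_width: 1.006
```

```bash
python3 - <<'E'
from h import *
im,s=snap('wrist','w2.png');K,T=cam('wrist',s);print(s['position'],proj(K,T,[.5044,-.2747,.1228]),proj(K,T,[.5044,-.2747,.137]))
cv2.imwrite('pics/w2z.png',cv2.resize(cv2.imread('pics/w2.png')[190:340,220:420],None,fx=4,fy=4))
E
```

```text
[ 0.39581668 -0.22852358  0.23076278] [318.44020331 370.54717956] [318.40047844 381.70304585]
```

View pics/w2z.png

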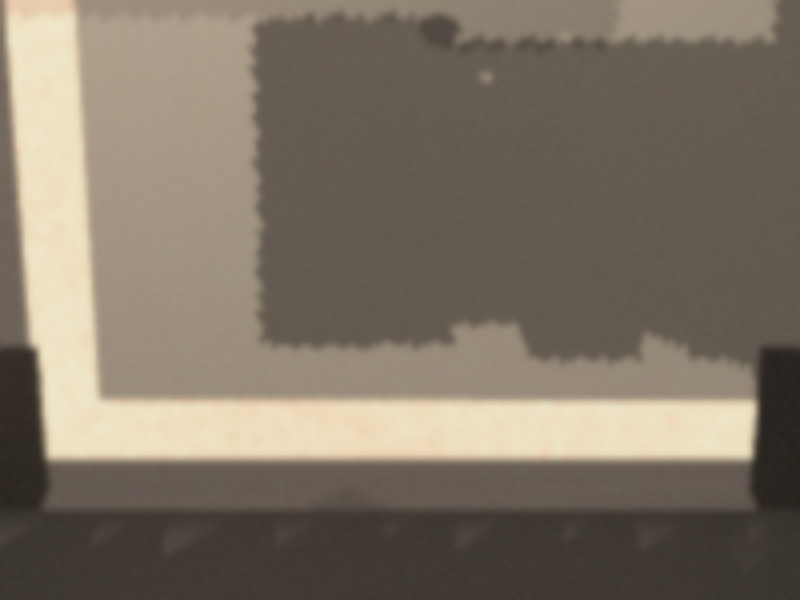

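Image-up turns out to be tool +x, so I moved the wrong way and the knob is hidden behind the bar. I'll go forward 8 cm, which should bring it above the bar.

Request:
play_rows(
  motion=[
    [0,-2,0,0,0],
    [0,-3,0,0,0],
    [0,-3,0,0,0],
    [0,0,0,0,0],
    [0,0,0,0,0],
  ],
)

```text
time: 4.75
position: [0.4684, -0.26, 0.2301]
tool_rot: [-0.62, -3.078, 0.001]
ft_force: [-0.3, 0.2, -0.5]
grip_width: 1.003
```

```bash
python3 - <<'E'
from h import *
im,s=snap('wrist','w3.png');K,T=cam('wrist',s);print(s['position'],proj(K,T,[.5044,-.2747,.1228]),proj(K,T,[.5044,-.2747,.137]))
cv2.imwrite('pics/w3z.png',cv2.resize(cv2.imread('pics/w3.png')[190:340,220:420],None,fx=4,fy=4))
E
```

```text
[ 0.46839455 -0.26000935  0.23008123] [319.93421221 285.03894184] [319.94219728 292.77775516]
```

View pics/w3z.png

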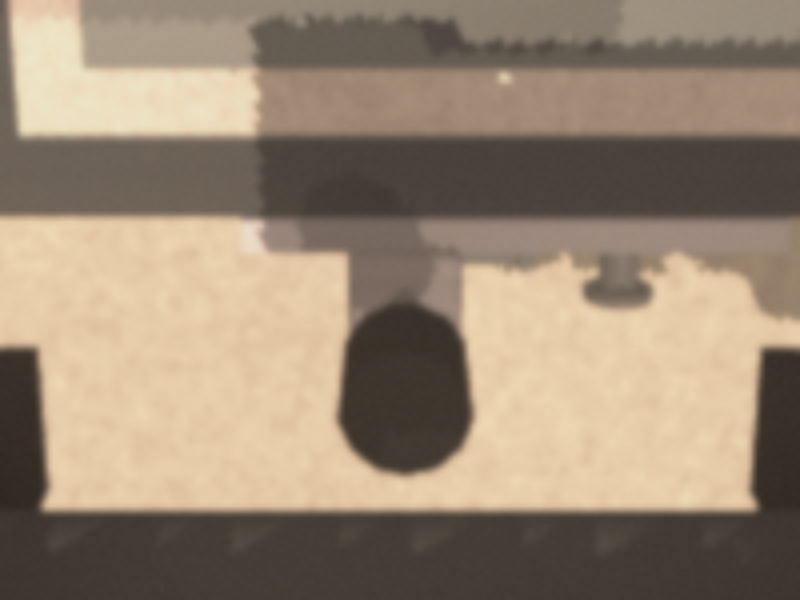

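In this view the knob's centre is at about (321,287) and its top face at about row 292, within 2 px (~1 mm) of the projection of the triangulated point. The post is at column 374. Next is the remaining offset and a check of the post's distance.

```bash
python3 - <<'E'
from h import *
s=ctrl.get_state();K,T=cam('wrist',s);M=R.from_rotvec(s['tool_rot']).as_matrix()
k=onz(K,T,321,287,.1235);p=onz(K,T,374.2,258,.034);print(k,p,M.T@(p-k))
p2,e=tri([ray(K,T,321,287),ray(*cam('scene'),155.2,234.7),ray(*cam('top'),509.5,284)]);print(p2,e)
print('togo tool',M.T@(p2-s['position']))
E
```

```text
[ 0.50595957 -0.27436575  0.1235    ] [ 0.53437408 -0.2266432   0.034     ] [-0.00778207  0.05501494  0.08948671]
[ 0.50486684 -0.27483885  0.12334205] [np.float64(0.0011851188629283796), np.float64(0.0006513026166717796), np.float64(0.0012657259008244284)]
togo tool [-0.03965962  0.00047801  0.10690659]
```

The knob is at (0.505,-0.275,0.123) from three views. The post is 55 mm along the slide from the wrist view, within the stated 48–60. To bring the grasp point to the knob's centre I need x −4.0 cm, y 0, z +11.7 cm.

Request:
play_rows(
  motion=[
    [0,-2,0,0,0],
    [0,-2,0.05,0,0],
    [0,0,0,3,0],
    [0,0,0,3,0],
    [0,0,0,3,0],
    [0,0,0,1.7,0],
    [0,0,0,1,0],
    [0,0,0,0,0],
    [0,0,0,0,0],
  ],
)

```text
time: 5.92
position: [0.5064, -0.2754, 0.1146]
tool_rot: [0.62, 3.078, -0.0]
ft_force: [-0.2, -0.1, -0.1]
grip_width: 1.0
```

Request:
play_rows(
  motion=[
    [1,0,0,0,0],
    [1,0,0,0,0],
    [1,0,0,0,0],
    [1,0,0,0,0],
    [1,0,0,0,0],
    [1,0,0,0,0],
    [1,0,0,0,0],
    [1,0,0,0,0],
  ],
  force=35,
)

```text
time: 6.92
position: [0.5058, -0.275, 0.1136]
tool_rot: [0.621, 3.08, 0.0]
ft_force: [-0.4, -0.4, 0.6]
grip_width: 0.284
```

```bash
python3 - <<'E'
from h import *
im,s=snap('scene','s2.png');print(s['position'],s['grip_width'],s['ft_force'],s['time'])
im,s=snap('wrist','w4.png')
a=cv2.imread('pics/s2.png')[170:310,100:300]
cv2.imwrite('pics/s2z.png',cv2.resize(np.clip(a*1.8,0,255).astype('uint8'),None,fx=4,fy=4,interpolation=cv2.INTER_CUBIC))
E
```

```text
[ 0.50577774 -0.27500482  0.11356243] 0.28391408631232545 [-0.39739648 -0.407306    0.5858948 ] 6.925
```

View pics/s2z.png

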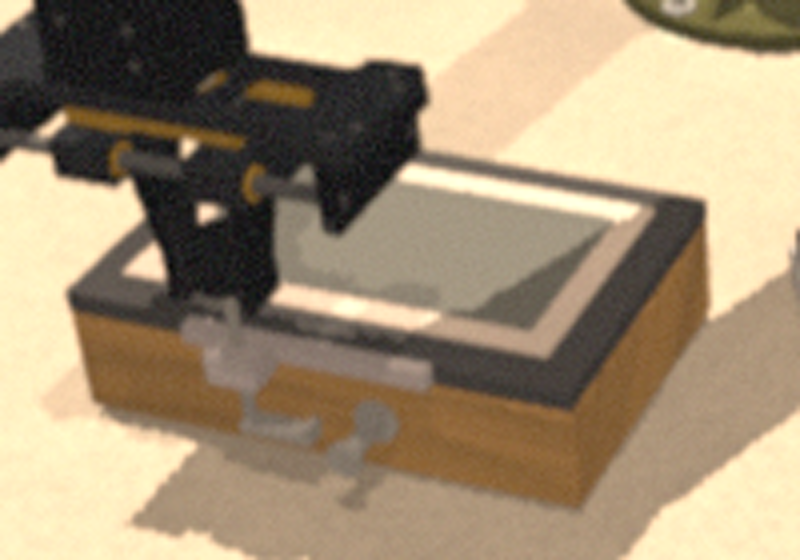

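The jaws hold the knob (24.7 mm against 26 stated), with the hook at zoom (280,430) still short of the post at (350,450). I'll press 16 mm.

Request:
play_rows(
  motion=[
    [1,0,0,0.4,0],
    [1,0,0,0.4,0],
    [1,0,0,0.4,0],
    [1,0,0,0.4,0],
    [1,0,0,0,0],
    [1,0,0,0,0],
  ],
)

```text
time: 7.78
position: [0.506, -0.2751, 0.0985]
tool_rot: [0.621, 3.079, 0.001]
ft_force: [-2.8, 2.1, 9.4]
grip_width: 0.29
```

The press shows 9.4 N at 15 mm, where the spring should give about 10 N, so there is no slip. Sliding 40 mm along tool +y.

Request:
play_rows(
  motion=[
    [1,0,0.5,0,0],
    [1,0,0.5,0,0],
    [1,0,0.5,0,0],
    [1,0,0.5,0,0],
    [1,0,0.5,0,0],
    [1,0,0.5,0,0],
    [1,0,0.5,0,0],
    [1,0,0.5,0,0],
    [1,0,0,0,0],
    [1,0,0,0,0],
  ],
)

```text
time: 9.02
position: [0.5214, -0.2383, 0.0985]
tool_rot: [0.621, 3.079, 0.001]
ft_force: [-2.8, 1.8, 9.6]
grip_width: 0.287
```

```bash
python3 - <<'E'
from h import *
im,s=snap('scene','s3.png');print(s['position'],s['grip_width'],s['ft_force'],s['time'])
a=cv2.imread('pics/s3.png')[170:310,100:300]
cv2.imwrite('pics/s3z.png',cv2.resize(np.clip(a*1.8,0,255).astype('uint8'),None,fx=4,fy=4,interpolation=cv2.INTER_CUBIC))
E
```

```text
[ 0.52137419 -0.23831475  0.09848226] 0.28722894299087354 [-2.83969813  1.80978153  9.59816744] 9.025
```

View pics/s3z.png

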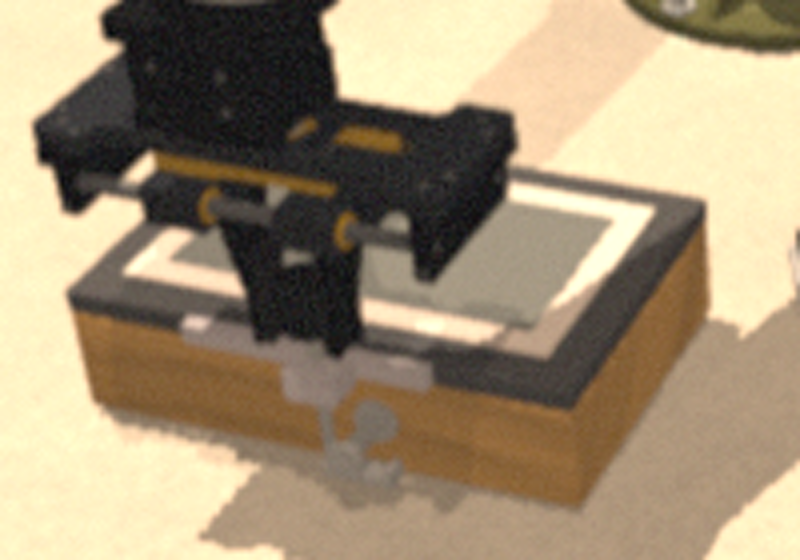

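The knob slid the full 40 mm with no end-stop force. The shank (zoom ~(328,440)) is just beside the post end (345,460), and the foot's tip shows beyond it at (385,470). I'll let it up 9 mm in small steps and then open.

Request:
play_rows(
  motion=[
    [1,0,0,-0.3,0],
    [1,0,0,-0.3,0],
    [1,0,0,-0.3,0],
    [1,0,0,0,0],
    [1,0,0,0,0],
  ],
)

```text
time: 9.7
position: [0.5213, -0.2383, 0.1069]
tool_rot: [0.621, 3.079, 0.0]
ft_force: [-1.6, 2.3, 5.5]
grip_width: 0.289
```

Request:
play_rows(
  motion=[
    [0,0,0,0,0],
    [0,0,0,0,0],
    [0,0,0,0,0],
    [0,0,0,0,0],
    [0,0,0,0,0],
    [0,0,0,0,0],
    [0,0,0,-1.5,0],
    [0,0,0,-3,0],
    [0,0,0,-4,0],
    [0,0,0,-4,0],
    [0,4,0,0,0],
    [0,4,0,0,0],
    [0,0,0,0,0],
    [0,0,0,0,0],
  ],
)

```text
time: 11.45
position: [0.4483, -0.2075, 0.2326]
tool_rot: [0.62, 3.077, 0.001]
ft_force: [1.1, 0.9, -0.9]
grip_width: 0.997
```

```bash
python3 - <<'E'
from h import *
im,s=snap('scene','s4.png');print(s['position'],s['grip_width'],s['ft_force'],s['time']);snap('top','t4.png')
f=lambda a:cv2.resize(np.clip(a*1.8,0,255).astype('uint8'),None,fx=4,fy=4,interpolation=cv2.INTER_CUBIC)
cv2.imwrite('pics/s4z.png',f(cv2.imread('pics/s4.png')[170:310,100:300]));cv2.imwrite('pics/t4z.png',f(cv2.imread('pics/t4.png')[220:340,400:600]))
E
```

```text
[ 0.448275   -0.20746272  0.23262177] 0.996531190803004 [ 1.09220191  0.90197992 -0.92009667] 11.45
```

View pics/s4z.png

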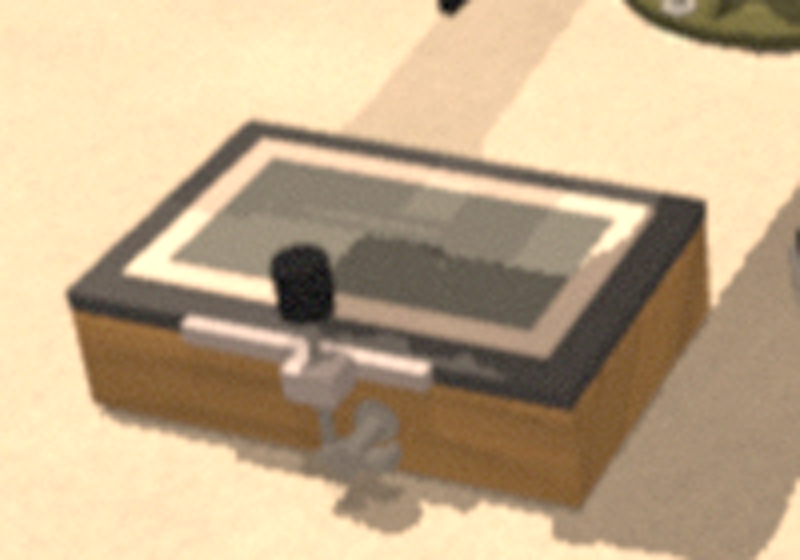

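View pics/t4z.png

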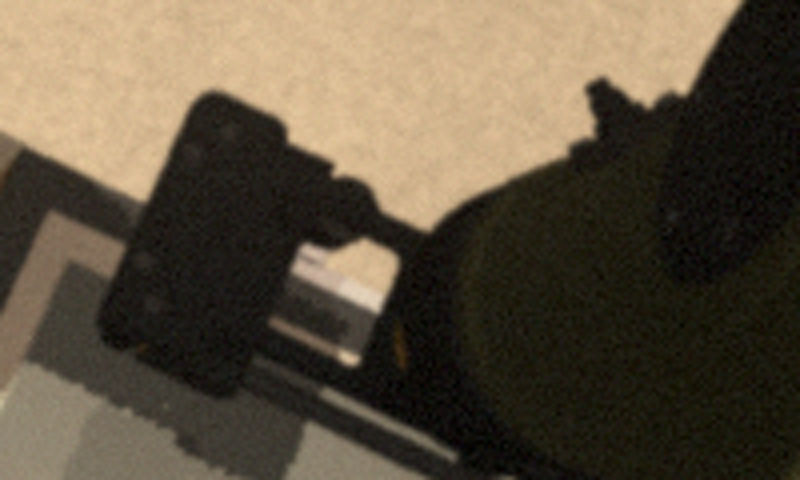

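In the scene view the knob has stayed at its new place, zoom (302,284) = (175.5,241). The foot's tip shows past the post at (380,450). The top view is blocked by the arm. I'll check the knob's height with the scene and wrist views.

```bash
python3 - <<'E'
from h import *
im,s=snap('wrist','w5.png')
cv2.imwrite('pics/w5z.png',cv2.resize(cv2.imread('pics/w5.png')[190:340,220:420],None,fx=4,fy=4))
K,T=cam('scene');k0=np.array([.5044,-.2747,0]);d=np.array([.3895,.921,0])
for a in(.036,.04,.044):
  for z in(.1115,.1175,.1235): print(a,z,proj(K,T,k0+d*a+[0,0,z]).round(1))
Kw,Tw=cam('wrist',s);print(proj(Kw,Tw,k0+d*.04+[0,0,.1175]),proj(Kw,Tw,k0+d*.04+[0,0,.1235]))
g=cv2.imread('pics/s4.png').max(2)[225:256,160:192];m=(g<24).astype('uint8');_,_,st,c=cv2.connectedComponentsWithStats(m);i=1+np.argmax(st[1:,4]);print(st[i],st[i][0]+160+(st[i][2]-1)/2,st[i][1]+225+(st[i][3]-1)/2,c[i]+[160,225],s['ft_force'])
E
```

```text
0.036 0.1115 [174.7 243.5]
0.036 0.1175 [174.3 240.7]
0.036 0.1235 [173.8 237.9]
0.04 0.1115 [176.8 243.9]
0.04 0.1175 [176.3 241.1]
0.04 0.1235 [175.8 238.3]
0.044 0.1115 [178.8 244.3]
0.044 0.1175 [178.3 241.5]
0.044 0.1235 [177.8 238.6]
[319.28361845 324.21206217] [319.27751152 327.97652432]
[  9   9  14  17 168] 175.5 242.0 [175.73809524 242.57142857] [-0.00115267  0.38110207 -0.27941493]
```

View pics/w5z.png

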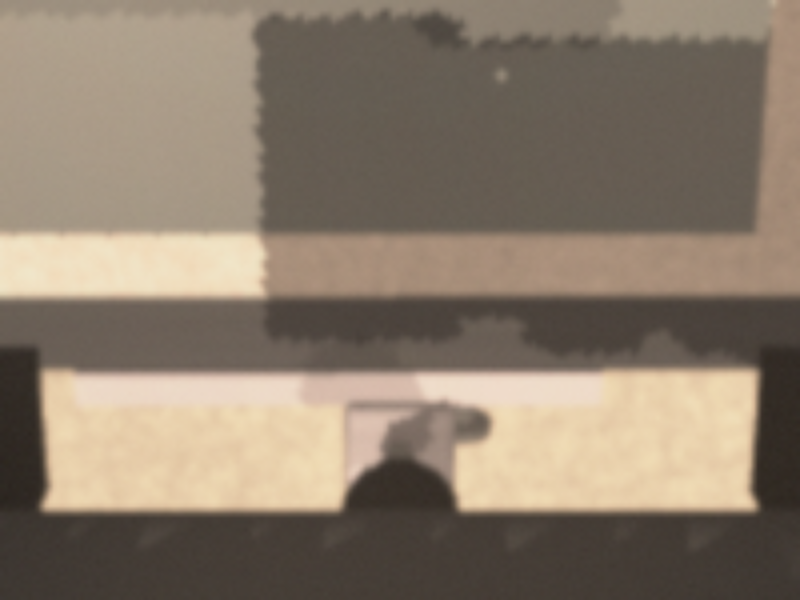

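The knob blob is at (175.5,242.0). The projection gives row 241.1 for caught (6 mm down) and 238.3 for unlatched, so it is held down. The slide is about 39 mm, putting the post about 16 mm into the throat. The wrist view shows the knob and block centred at column 320 with the gripper clear. Handing in.

```bash
python3 -c "
from h import *
print(ticket.close_job())"
```

```text
the job is handed in; nothing more can be done
None
```

The larger box's catch appears to be fastened, and the job is handed in; no verdict was reported. I gripped the larger box's knob, pressed it about 15 mm (9.4 N at the wrist) and slid it 40 mm towards the post. I then let it up until the spring held it, opened the gripper and backed away. Simulated time was about 11.5 s of the 32 s allowed.

**Last checks:**
- **Hook:** in the scene view the knob has stayed at its new place. Its row (242.0) fits about 6–8 mm lower than at the start: 241.1 was expected if caught, 238.3 if fully up.
- **Post:** it should lie about 15–16 mm into the throat, worked out from the 55 mm measured at the start less the slide. In the pictures the foot's tip shows past the post.
- **Robot:** it is clear of everything, with the wrist force near zero. The smaller box was not touched.

**What disagreed or could not be checked:**
- The first post measurement from two views came out 8 mm too high, at 42 mm instead of 34. I used the wrist view's 55 mm instead, which falls in the stated 48–60 mm.
- The arm blocked the final top view, so the caught height rests on the scene view alone. The wrist view confirmed only the sideways position.
- The force between hook and post could not be measured. While still gripped near the caught height, the spring pulled with about 5.5 N, against the 2 N needed.

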